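# Sleeve a cake-stand stem and clamp it for gluing

## Task

On the repair bench the foot of a cake stand sits in a jig. Take the brass sleeve from the blue tray and, with the jig's toggle clamp swung open out of the way, slide the sleeve gently over the upright steel stub, without letting it drop, until it stands fully home on the blue foot. Then swing the clamp arm back over so that its pad holds the sleeve down, and leave the glasses, jar and glue bottle standing where they are.

Things in the scene. Friction and masses are not known exactly. Their poses are not given: they have to be found in the camera images.
- fixture: Fixed aluminium jig plate 225 x 100 x 12 mm, with a blue ceramic foot (disc 84 mm across, top 30 mm above the bench), its upright steel stub, and a red clamp bracket (60 mm wide, 126 mm high, round x = -97 mm). Origin: on the bench under the stub's axis; z up; x points from the bracket to the stub. The plate spans x -160 to 65 mm, y -50 to 50 mm.
- seat (a point): Centre of the blue foot's top face, on the stub's axis, 30 mm above the bench: where the centre of the sleeve's lower end must come to rest.
- stub_top (a point): Top of the steel stub, 50 mm above the seat (80 mm above the bench). The stub is 16 mm across and tapers to 8 mm over its top 6 mm.
- clamp_hinge (a point): Hinge of the toggle clamp: on the jig at x = -95 mm, y = 0, 112 mm above the bench. The hinge axis lies level along the fixture's y.
- clamp_arm (a joint): Clamp arm angle, rad: 0 = level over the stub, pad just bearing on a seated sleeve's top; -0.12 = shut on nothing; 1.57 = upright; 2.1 = fully open, leaning back. Over-centre by its weight (0.35 kg): falls shut before upright, open past it; may start shut or open. Steel bar 16 mm wide, 12 mm thick, 154 mm long from the hinge; pad 28 mm across, 95 mm from the hinge, under the bar.
- clamp_grip (a point): Grip point of the clamp's red handle: a round rod, 14 mm across, 70 mm long, sticking out sideways (along fixture -y, parallel to the hinge) from the arm's end. The point is 150 mm from the hinge along the arm and 42 mm to the -y side; the rod ends 28 mm beyond it.
- tray: Fixed shallow blue plastic tray, 250 x 250 x 35 mm outside, walls and floor 5 mm. Origin: centre of its underside. The sleeve, tumbler, beaker and jar stand in it, in any order, about 105 mm apart.
- sleeve: Loose brass tube, 32 mm outside, 19 mm bore, 70 mm long, about 0.3 kg, standing upright in the tray. Origin: centre of its lower end; z up along its axis.
- tumbler: Clear glass tumbler, loose, 66 mm across, 85 mm high, standing in the tray. Origin: centre of its underside. Leave alone.
- beaker: Green glass tumbler, loose, 68 mm across, 90 mm high, standing in the tray. Origin: centre of its underside. Leave alone.
- jar: Amber glass jar with a steel lid, loose, 64 mm across, 85 mm high, standing in the tray. Origin: centre of its underside. Leave alone.
- glue: White glue bottle with an orange cap, loose, 36 mm across, 85 mm high, standing on the bench beside the jig on its +y side. Origin: centre of its underside. Leave alone.

How it is judged:
On the way:
1. the sleeve stands fully home on the foot, over the stub, while the clamp is open (z of sleeve in the frame of seat between -0.003 and 0.003 m and horizontal distance between sleeve and seat below 0.003 m and angle between sleeve's own z axis and vertical below 0.05 rad and value of joint clamp_arm above 1.2 rad), for 0.2 s.
At the end, for the whole second after the job is handed in: The sleeve stands upright (within 0.05 rad) on the blue foot over the stub, its lower end within 3 mm of the seat in height and sideways, at rest, and the clamp arm is shut on it (joint within 0.03 rad of 0) (z of sleeve in the frame of seat between -0.003 and 0.003 m and horizontal distance between sleeve and seat below 0.003 m and angle between sleeve's own z axis and vertical below 0.05 rad and linear speed of sleeve below 0.02 m/s and value of joint clamp_arm between -0.03 and 0.03 rad); the robot touches nothing.
It fails at once if the sleeve is let drop down the stub (faster than 0.4 m/s) (horizontal distance between sleeve and seat below 0.012 m and z of sleeve in the frame of seat below 0.055 m and linear speed of sleeve above 0.4 m/s).
It fails at once if a glass, the jar or the glue bottle is moved more than 25 mm or tipped by more than 0.35 rad ((distance of tumbler from where it was at the start of the episode above 0.025 m or angle between tumbler's own z axis and vertical above 0.35 rad) or (distance of beaker from where it was at the start of the episode above 0.025 m or angle between beaker's own z axis and vertical above 0.35 rad) or (distance of jar from where it was at the start of the episode above 0.025 m or angle between jar's own z axis and vertical above 0.35 rad) or (distance of glue from where it was at the start of the episode above 0.025 m or angle between glue's own z axis and vertical above 0.35 rad)).
It also fails if it takes over 72 s, if anything falls off the work surface, if the arm or the gripper's body presses on something with over 40 N, if the wrist force passes 120 N, or if a joint passes its speed limit or range.

## Robot

A 6-joint arm with a two-finger parallel gripper is mounted at the origin on the work surface. World frame = base frame: x ahead of the robot, y to its left, z up, the work surface at z = 0. Lengths are in m, angles in rad, forces in N, time in s.
With the tool pointing down it reaches from about 0.35 to 0.85 m from the base axis. Payload 8.1 kg.
Tool frame: the origin (TCP) lies midway between the tips of the shut fingers; the grasp point (between the pads) lies manip.grasp_offset behind it (manip.grasp_offset is the distance from the TCP to the grasp point, in m); x points along the fingers, y is the direction in which the jaws open and shut, and the axes are right-handed (so a half turn about x gives the same grasp; the last joint's range is limited). The gripper opens to 85 mm and grips with 20 to 120 N. Pads are 22 mm wide; open, the fingers measure 114 mm over their backs; the gripper's body (76 mm by 85 mm) begins 54 mm behind the grasp point. The pads swing forward as they close: fully open they stand 13 mm farther back than shut.
Start: joints at [-1.311, 0.13, 1.488, -0, 1.523, -0.085], TCP at [0.203, -0.565, 0.231] pointing down, gripper open.
Joint ranges: [-2.96, 2.96], [-0.89, 2.26], [0.02, 2.5], [-1.34, 4.48], [0, 2.73], [-2.66, 2.66]. Speed limits (rad/s): [2.39, 2.39, 2.79, 3.14, 3.14, 3.14].

## Interface

Orientations are given as a 3x3 rotation matrix whose columns are the frame's x, y, z axes.
In Python, from cell import manip, viewer gives the robot as it stands. The module is installed in compiled form; this text tells all that it offers.
- The arm moves only by the tool move_arm, never from a script. Its argument "motion" is a list that holds one entry, the list of rows, each a list of 7 numbers: the shift along the tool's x, y, z in cm, then the turn, a rotation vector about the tool's x, y, z in rad, then the opening, from -1 (shut) to 1 (fully open). In form: [[[dx, dy, dz, rx, ry, rz, jaw], ...]]. A call has 1 to 8 rows; each row shifts and turns the commanded pose from where the row before left it, along the tool's axes as they then stand; what a row does not reach is not made up. A row lasts 1/8 s, in which the tool goes at most 62.5 mm and 10.7 degrees, less where a joint would pass 70% of its speed; a pose out of reach is approached as far as the arm can. A call is refused whole if a number of a shift passes 6.25 or a number of a turn 0.188, either way. A call with a gripper value outside its range is refused whole. The fingers move at their own pace and stop on an object; the grip force is fixed at half the most. Time passes only in rows, so rows that do not move let the fingers close. It gives the time, the measured TCP pose, the force and the opening at its end, in the units of the state.
- manip.read_state(): the state, without advancing time (a new reading comes with each control period).
- viewer.snapshot(name): name is "scene" or "side" or "wrist"; returns (picture, depth): 420x560x3 uint8, red, green, blue; 420x560 float32, m along the optical axis (not along the pixel's ray), 0 where there is no reading.
- viewer.get_calibration(name): a dict with "mtx" (3x3 intrinsics, pixels), "world_from_camera" (4x4, takes a point from camera to world coordinates); the wrist camera has in their place "hand_eye" (4x4, takes a point from camera to tool coordinates, whose origin is the TCP and whose axes are the tool frame's). Camera axes: x right, y down, z forward; pixel columns grow to the right and rows downward; lengths in m; the calibration is good to about 2 mm. The wrist camera is an equidistant fisheye: a pixel r from the principal point sees the ray r / f radians off the axis. A picture is of the moment at which its call begins: read the wrist's pose just before it. get_calibration takes no time and is no camera call.
- manip.finish_job(): hands the job in, once; it reports no verdict.
The state is a dict: "time_s": time; "qpos": joint angles; "qvel": joint speeds; "joint_efforts": joint torques, N m; "position": TCP position; "tool_rot": TCP orientation; "force": force on the tool from outside, world axes, zero at the start; "torque": the same for the moment, N m; "width": finger opening in m.
Only numpy, scipy, OpenCV 4.12 (cv2) and the standard library are available. Lean on these libraries where they do the work, as an engineer would, in place of code of your own. Each camera call takes 0.05 s, during which the arm holds its last target. There are 200 camera calls.

## Working session

There is one attempt and no reset: what is moved stays moved. The work goes in short steps, Python scripts to look and compute and a tool call to move; the robot and the scene stay as the last step left them, time stands still between calls to the robot, and variables do not carry over. Pictures are saved under pics/ and viewed, about 8 in all and at most 12, crops included, and the job is handed in when it is done.

Besides the shell and the picture viewer there is one more tool, called after "Emit:" as name(argument=value, ...), one argument or row to a line, values as JSON. move_arm: Moves the arm, as the interface text tells. Its arguments: {"type":"object","properties":{"motion":{"type":"array"}},"required":["motion"]}

```bash
mkdir -p pics; cat > h.py <<'E'
import numpy as np, cv2
from cell import manip, viewer
def snap(n,f):
    p,d=viewer.snapshot(n); cv2.imwrite('pics/'+f+'.png',p[:,:,::-1]); np.savez('pics/'+f+'.npz',p=p,d=d); return p,d
def pts(n,d):
    c=viewer.get_calibration(n);K=c['mtx'];T=c['world_from_camera']
    v,u=np.mgrid[:d.shape[0],:d.shape[1]]
    P=np.stack([(u-K[0,2])/K[0,0]*d,(v-K[1,2])/K[1,1]*d,d],-1)
    return P@T[:3,:3].T+T[:3,3]
E
python3 - <<'E'
from h import *
np.set_printoptions(precision=4,suppress=True)
a,_=snap('scene','s1');b,_=snap('side','d1')
cv2.imwrite('pics/both.png',cv2.resize(np.vstack([a,b])[:,:,::-1],None,fx=.7,fy=.7))
for n in('scene','side'):print(viewer.get_calibration(n))
print(viewer.get_calibration('wrist'),manip.grasp_offset);print(manip.read_state())
E
```

```text
{'mtx': array([[384.4821,   0.    , 282.1612],
       [  0.    , 384.4821, 213.4098],
       [  0.    ,   0.    ,   1.    ]]), 'world_from_camera': array([[-0.0713,  0.6061, -0.7922,  1.0947],
       [ 0.9975,  0.0445, -0.0557,  0.0203],
       [ 0.0015, -0.7941, -0.6077,  0.5042],
       [ 0.    ,  0.    ,  0.    ,  1.    ]])}
{'mtx': array([[467.2879,   0.    , 280.3005],
       [  0.    , 467.2879, 209.6651],
       [  0.    ,   0.    ,   1.    ]]), 'world_from_camera': array([[-0.7336, -0.4736,  0.4873,  0.1553],
       [-0.6795,  0.5015, -0.5356,  0.3966],
       [ 0.0093, -0.724 , -0.6897,  0.6453],
       [ 0.    ,  0.    ,  0.    ,  1.    ]])}
{'mtx': array([[325.1923,   0.    , 280.326 ],
       [  0.    , 325.1923, 211.1801],
       [  0.    ,   0.    ,   1.    ]]), 'hand_eye': array([[ 0.0004, -0.2714,  0.9625, -0.1432],
       [ 1.    , -0.0007, -0.0006, -0.0002],
       [ 0.0008,  0.9625,  0.2714, -0.0691],
       [ 0.    ,  0.    ,  0.    ,  1.    ]])} 0.0187
{'time_s': 0.1, 'qpos': array([-1.3114,  0.1311,  1.4892,  0.    ,  1.523 , -0.0854]), 'qvel': array([-0.    ,  0.    , -0.0031,  0.0001, -0.0004, -0.0004]), 'joint_efforts': array([  0.0005, -57.0948, -50.1942,  -0.0002,   0.0081,   0.0001]), 'position': array([ 0.2027, -0.5642,  0.2303]), 'tool_rot': array([[-0.0004,  0.3379, -0.9412],
       [ 0.0016, -0.9412, -0.3379],
       [-1.    , -0.0017, -0.0002]]), 'force': array([0.1091, 0.469 , 0.5525]), 'torque': array([0.0239, 0.0623, 0.0205]), 'width': 0.08518634620195652}
```

View pics/both.png

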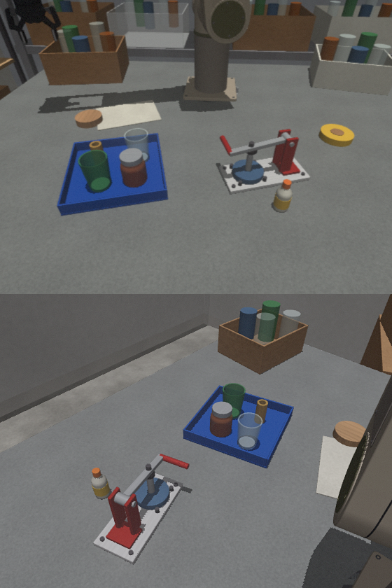

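```bash
python3 - <<'E'
from h import *
np.set_printoptions(precision=4,suppress=True)
for n,f in(('scene','s1'),('side','d1')):
    z=np.load(f'pics/{f}.npz');p,d=z['p'],z['d'];P=pts(n,d);X=P.reshape(-1,3)
    hsv=cv2.cvtColor(p,cv2.COLOR_RGB2HSV);H,S,V=[hsv[...,i].astype(int) for i in range(3)]
    ws=(abs(P[...,0]-.5)<.4)&(abs(P[...,1])<.45)&(d>0)&(P[...,2]<.3)&(P[...,2]>-.02)
    red=ws&((H<5)|(H>174))&(S>150)&(V>60)
    blu=ws&(H>95)&(H<125)&(S>60)
    plate=ws&(abs(P[...,2]-.012)<.004)&(S<40)&(V>140)
    brass=ws&(H>10)&(H<24)&(S>70)&(P[...,2]>.03)&(P[...,2]<.1)
    orange=ws&(H>4)&(H<14)&(S>150)&(V>120)
    for nm,m in dict(red=red,blu=blu,plate=plate,brass=brass,orange=orange).items():
        k,l,st,c=cv2.connectedComponentsWithStats(m.astype(np.uint8))
        for i in range(1,k):
            if st[i,4]>25:
                q=P[l==i];print(n,nm,st[i],q.min(0),q.max(0),np.median(q,0))
                if nm=='plate' and st[i,4]>300: print(cv2.minAreaRect(q[:,:2].astype(np.float32)*1000))
E
```

```text
scene red [400 185  15   4  32] [0.4983 0.1892 0.1239] [0.5104 0.2154 0.1273] [0.5055 0.2024 0.1254]
scene red [315 194  15  24 127] [0.5032 0.0399 0.0961] [0.5706 0.0642 0.1022] [0.5374 0.054  0.0997]
scene red [410 197  16   4  38] [0.5359 0.2    0.1234] [0.5474 0.2263 0.1269] [0.5417 0.2124 0.1251]
scene red [404 232  24  17 153] [0.5043 0.21   0.0173] [0.551  0.2542 0.0478] [0.5357 0.2381 0.0196]
scene blu [  81  190  159  118 9685] [ 0.3549 -0.4222 -0.0022] [ 0.7147 -0.0852  0.0946] [ 0.6118 -0.2437  0.0059]
scene blu [332 228  45  35 982] [0.5125 0.0754 0.0164] [0.5941 0.1566 0.0579] [0.5648 0.1134 0.0295]
scene plate [367 225  23  15 201] [0.4752 0.1472 0.0096] [0.5213 0.1942 0.0148] [0.4964 0.1707 0.0117]
scene plate [ 321  225  122   49 1233] [0.4718 0.0557 0.0084] [0.6177 0.2817 0.0144] [0.5648 0.1795 0.0116]
((551.46044921875, 166.36293029785156), (81.45687866210938, 227.97457885742188), 21.671884536743164)
scene plate [320 235  11  14  79] [0.5145 0.0543 0.0104] [0.5543 0.0733 0.0159] [0.537  0.0655 0.0117]
scene brass [128 201  18  13 186] [ 0.4634 -0.3438  0.0311] [ 0.5
[... 899 characters left out ...]
9  65] [0.5708 0.0566 0.0105] [0.5957 0.0744 0.0156] [0.5828 0.0646 0.0132]
side plate [ 133  268  125  115 2342] [0.4563 0.0516 0.009 ] [0.572  0.2826 0.016 ] [0.5028 0.2208 0.0132]
((535.0380859375, 166.47537231445312), (101.17036437988281, 214.2177276611328), 17.599382400512695)
side brass [365 150  18  27 334] [ 0.5121 -0.3113  0.0306] [ 0.5428 -0.278   0.0783] [ 0.5245 -0.2867  0.0633]
side brass [131 248  11   9  72] [0.6417 0.1803 0.0842] [0.6584 0.1977 0.0884] [0.6496 0.1898 0.0863]
side brass [132 268  23  15 118] [0.6303 0.1752 0.03  ] [0.6545 0.2073 0.0435] [0.6351 0.1961 0.0369]
side orange [132 248  11   9  73] [0.6417 0.1809 0.0842] [0.6576 0.1977 0.0884] [0.6493 0.1897 0.0863]
```

```bash
python3 - <<'E'
from h import *
a=cv2.imread('pics/s1.png')[170:310,60:460];b=cv2.imread('pics/d1.png')[110:370,120:430]
cv2.imwrite('pics/c1.png',np.vstack([cv2.resize(a,(800,280)),np.pad(cv2.resize(b,(381,320)),((0,0),(0,419),(0,0)))]))
E
```

```text
(no output)
```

View pics/c1.png

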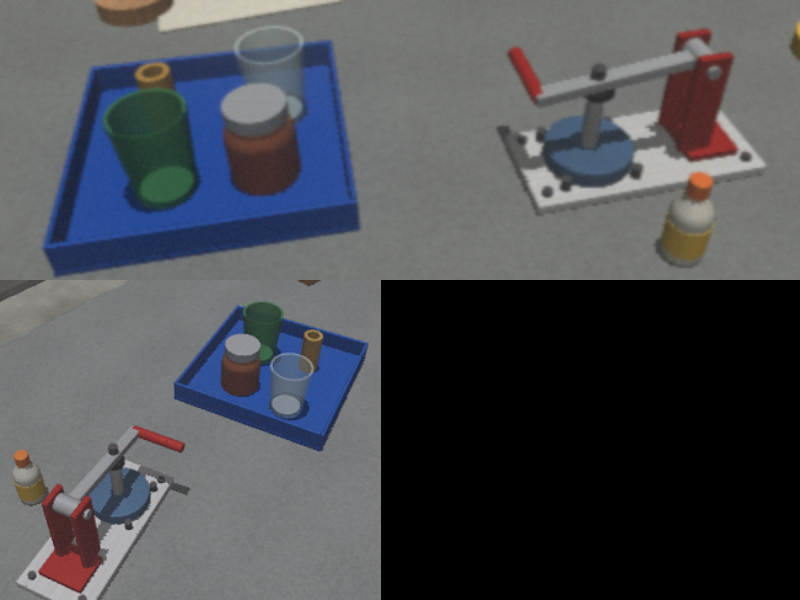

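Emit:
move_arm(
  motion=[
    [[0,-3.9,-4.3,0,0,0,0.3],[0,-3.9,-4.3,0,0,0,0.3],[0,-3.9,-4.3,0,0,0,0.3],[0,-3.9,-4.3,0,0,0,0.3],[0,-3.9,-4.3,0,0,0,0.3],[0,-3.9,-4.3,0,0,0,0.3],[0,-3.9,-4.3,0,0,0,0.3],[0,-3.9,-4.3,0,0,0,0.3]],
  ],
)

```text
time_s: 1.1
position: [0.4215, -0.153, 0.2311]
tool_rot: [[0.0, 0.338, -0.941], [-0.0, -0.941, -0.338], [-1.0, 0.0, -0.0]]
force: [-0.1, -1.5, 0.5]
width: 0.0552
```

Emit:
move_arm(
  motion=[
    [[0,-3.9,-4.3,0,0,0,0.3],[0,-3.9,-4.3,0,0,0,0.3],[0,-3.9,-4.3,0,0,0,0.3],[0,-3.0,-3.5,0,0,0,0.3],[0,0,0,0,0,0,0.3],[0,0,0,0,0,0,0.3]],
  ],
)

```text
time_s: 1.85
position: [0.5253, 0.0388, 0.2308]
tool_rot: [[-0.001, 0.339, -0.941], [-0.0, -0.941, -0.339], [-1.0, -0.0, 0.001]]
force: [0.0, -0.9, -0.2]
width: 0.0554
```

```bash
cat >> h.py <<'E'
def wpts(d,st):
    # range along optical axis d, equidistant fisheye
    c=viewer.get_calibration('wrist');K=c['mtx'];T=c['hand_eye']
    v,u=np.mgrid[:d.shape[0],:d.shape[1]]
    x=(u-K[0,2])/K[0,0];y=(v-K[1,2])/K[1,1];t=np.hypot(x,y)+1e-9
    s=np.tan(np.minimum(t,1.5))/t*d
    P=np.stack([x*s,y*s,d],-1)@T[:3,:3].T+T[:3,3]
    return P@np.array(st['tool_rot']).T+st['position']
def delta(tgt,st=None):
    st=st or manip.read_state(); return 100*np.array(st['tool_rot']).T@(np.array(tgt)-st['position'])
E
python3 - <<'E'
from h import *
np.set_printoptions(precision=4,suppress=True)
st=manip.read_state();p,d=snap('wrist','w1');print(st['position'],st['tool_rot'],st['qpos'],st['time_s'],st['width'])
np.savez('pics/w1s.npz',pos=st['position'],R=st['tool_rot'])
P=wpts(d,st);hsv=cv2.cvtColor(p,cv2.COLOR_RGB2HSV);H,S,V=[hsv[...,i].astype(int) for i in range(3)]
ok=(d>0)&(P[...,2]<.2)
for nm,m in dict(red=((H<5)|(H>174))&(S>150)&(V>60)&ok,blu=(H>95)&(H<125)&(S>60)&ok&(abs(P[...,2]-.03)<.006)).items():
    k,l,s,c=cv2.connectedComponentsWithStats(m.astype(np.uint8))
    for i in range(1,k):
        if s[i,4]>80:
            q=P[l==i];print(nm,s[i],q.min(0),q.max(0),np.median(q,0),cv2.minAreaRect(q[:,:2].astype(np.float32)*1000))
            if nm=='blu':
                print('circle',cv2.minEnclosingCircle(q[:,:2].astype(np.float32)*1000))
E
```

```text
[0.5253 0.0388 0.2308] [[-0.0013  0.3386 -0.9409]
 [-0.0004 -0.9409 -0.3386]
 [-1.     -0.0001  0.0013]] [-0.0233 -0.0667  1.6905 -0.0004  1.5191  1.202 ] 1.85 0.05540301885079504
red [110 116  34   5 120] [0.5335 0.213  0.0187] [0.5489 0.2563 0.0229] [0.5414 0.2342 0.0208] ((541.3700561523438, 234.85072326660156), (4.2682881355285645, 45.171321868896484), 17.4631290435791)
red [ 78 123  27   8 179] [0.5339 0.201  0.125 ] [0.5466 0.229  0.1283] [0.5403 0.2151 0.1266] ((540.3286743164062, 215.04052734375), (5.668558597564697, 28.67984390258789), 17.575422286987305)
red [113 130  23   7 127] [0.5166 0.2178 0.0189] [0.5292 0.2482 0.0226] [0.5238 0.2341 0.0207] ((523.5433349609375, 232.66903686523438), (7.188747882843018, 30.899961471557617), 15.535138130187988)
red [265 143   9  14 104] [0.5601 0.0588 0.0984] [0.5709 0.0674 0.1027] [0.5647 0.0631 0.1009] ((564.9476928710938, 63.493927001953125), (11.071097373962402, 6.719816207885742), 18.88479232788086)
red [ 80 167  27   7 180] [0.498  0.1898 0.1244] [0.5107 0.2177 0.1286] [0.5046 0.2034 0.1265] ((504.38739013671875, 203.9348449707031
[... 733 characters left out ...]
, 108.45472717285156), (23.441091537475586, 72.56266021728516), 18.505279541015625)
circle ((535.2554931640625, 111.99501037597656), 36.28434371948242)
blu [554 161   6  34 111] [ 0.6582 -0.3374  0.024 ] [ 0.7031 -0.3218  0.0359] [ 0.673  -0.33    0.0284] ((680.3416137695312, -328.1451110839844), (46.656822204589844, 4.933369159698486), 18.48064422607422)
circle ((680.6381225585938, -329.03240966796875), 23.34878921508789)
blu [466 247  81  71 717] [ 0.4448 -0.3909  0.024 ] [ 0.5811 -0.2763  0.036 ] [ 0.4874 -0.3635  0.0318] ((492.58636474609375, -352.20147705078125), (83.4140396118164, 158.3666534423828), 59.7854118347168)
circle ((511.3594970703125, -319.88763427734375), 79.26290893554688)
```

View pics/w1.png

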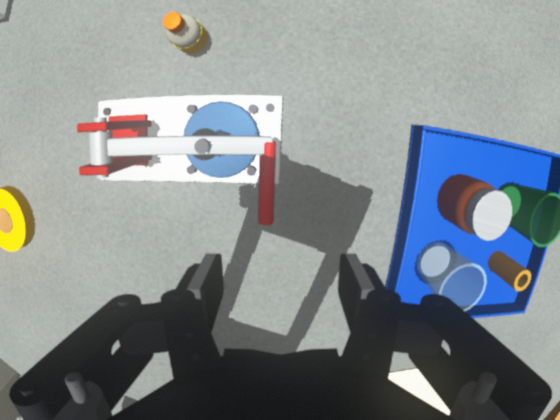

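```bash
python3 - <<'E'
from h import *
from scipy.optimize import least_squares
np.set_printoptions(precision=4,suppress=True)
s=np.load('pics/w1s.npz');st=dict(position=s['pos'],tool_rot=s['R'])
z=np.load('pics/w1.npz');p,d=z['p'],z['d'];P=wpts(d,st);hsv=cv2.cvtColor(p,cv2.COLOR_RGB2HSV);H,S,V=[hsv[...,i].astype(int) for i in range(3)]
m=((H>95)&(H<125)&(S>60)&(abs(P[...,2]-.03)<.004)).astype(np.uint8);m[:,:170]=0;m[:,275:]=0;m[185:]=0
h=cv2.convexHull(np.argwhere(m)[:,::-1].astype(np.int32))[:,0]
q=np.array([P[v,u] for u,v in h]);f=least_squares(lambda x:np.hypot(*(q[:,:2]-x[:2]).T)-.042,[.545,.117],loss='soft_l1',f_scale=.001)
print('disc',f.x,np.median(abs(f.fun)),len(q),q[:,2].mean())
m=((S<45)&(V>150)&(abs(P[...,2]-.012)<.004)).astype(np.uint8);m[:,300:]=0;m[:85]=0;m[190:]=0
print('plate',cv2.minAreaRect(P[m>0][:,:2].astype(np.float32)*1000))
m=((H<6)|(H>172))&(S>120)&(np.arange(560)[None]>250)&(np.arange(560)[None]<285)&(np.arange(420)[:,None]<235)&(P[...,2]>.085)
q=P[m];print('rod',q.min(0),q.max(0),np.median(q,0),cv2.minAreaRect(q[:,:2].astype(np.float32)*1000),m.sum())
E
```

```text
disc [0.5509 0.1167] 0.0009250744938886814 34 0.029808786308969756
plate ((536.840576171875, 162.9097900390625), (101.06536102294922, 225.79185485839844), 17.627193450927734)
rod [0.5017 0.0407 0.0968] [0.5905 0.0682 0.3739] [0.5283 0.0536 0.101 ] ((545.4752807617188, 57.09223556518555), (89.90283966064453, 11.844447135925293), 14.279242515563965) 766
```

Emit:
move_arm(
  motion=[
    [[0,-1.3,-0.6,0.038,0,0,0.3],[5,0,0,0,0,0,0.3],[5,0,0,0,0,0,0.3],[4,0,0,0,0,0,0.3],[1.7,0,0,0,0,0,0.3],[0,0,0,0,0,0,0.3],[0,0,0,0,0,0,0.3]],
  ],
)

```text
time_s: 2.78
position: [0.5286, 0.0529, 0.0765]
tool_rot: [[0.003, 0.301, -0.953], [-0.0, -0.953, -0.301], [-1.0, 0.001, -0.003]]
force: [0.3, 0.1, 0.7]
width: 0.0556
```

Emit:
move_arm(
  motion=[
    [[0,0,0,0,0,0,-1],[0,0,0,0,0,0,-1],[0,0,0,0,0,0,-1],[0,0,0,0,0,0,-1]],
  ],
)

```text
time_s: 3.28
position: [0.5278, 0.0531, 0.0754]
tool_rot: [[0.002, 0.302, -0.953], [-0.0, -0.953, -0.302], [-1.0, 0.001, -0.001]]
force: [-0.6, -2.0, 6.2]
width: 0.0124
```

Emit:
move_arm(
  motion=[
    [[-2.25,0.1,0,0,0,0,-1],[-2.24,-0.24,0,0,0,0,-1],[-2.18,-0.57,0,0,0,0,-1],[-2.07,-0.89,0,0,0,0,-1],[-1.91,-1.19,0,0,0,0,-1],[-1.71,-1.46,0,0,0,0,-1]],
  ],
)

```text
time_s: 4.03
position: [0.5161, 0.0901, 0.2006]
tool_rot: [[0.005, 0.3, -0.954], [-0.007, -0.954, -0.3], [-1.0, 0.008, -0.003]]
force: [3.2, -16.4, 8.1]
width: 0.0117
```

Emit:
move_arm(
  motion=[
    [[-1.47,-1.7,0,0,0,0,-1],[-1.21,-1.9,0,0,0,0,-1],[-0.91,-2.06,0,0,0,0,-1],[-0.59,-2.17,0,0,0,0,-1],[-0.26,-2.23,0,0,0,0,-1],[0.08,-2.25,0,0,0,0,-1]],
  ],
)

```text
time_s: 4.78
position: [0.4783, 0.2116, 0.2447]
tool_rot: [[0.005, 0.302, -0.953], [0.001, -0.953, -0.302], [-1.0, 0.001, -0.005]]
force: [4.7, -0.8, 6.5]
width: 0.0115
```

Emit:
move_arm(
  motion=[
    [[0.41,-2.21,0,0,0,0,-1],[0.74,-2.13,0,0,0,0,-1],[0.66,-1.34,0,0,0,0,-1],[0,0,0,0,0,0,-1],[0,0,0,0,0,0,-1]],
  ],
)

```text
time_s: 5.4
position: [0.4617, 0.2666, 0.2252]
tool_rot: [[0.005, 0.303, -0.953], [0.003, -0.953, -0.303], [-1.0, -0.001, -0.006]]
force: [6.6, 4.6, 2.6]
width: 0.0119
```

Emit:
move_arm(
  motion=[
    [[0,0,0,0,0,0,0.1],[0,0,0,0,0,0,0.3],[0,0,0,0,0,0,0.3],[-3,0,0,0,0,0,0.3],[-3,0,0,0,0,0,0.3],[0,3,0,0,0,0,0.3],[0,6,0,0,0,0,0.3],[0,6,0,0,0,0,0.3]],
  ],
)

```text
time_s: 6.4
position: [0.5052, 0.1211, 0.2833]
tool_rot: [[-0.0, 0.303, -0.953], [-0.0, -0.953, -0.303], [-1.0, -0.0, 0.0]]
force: [1.3, -0.4, 0.3]
width: 0.0556
```

```bash
python3 - <<'E'
from h import *
np.set_printoptions(precision=4,suppress=True)
st=manip.read_state();p,d=snap('wrist','w2');a,_=snap('scene','s2')
cv2.imwrite('pics/v2.png',np.hstack([cv2.resize(p,None,fx=.7,fy=.7),cv2.resize(a,None,fx=.7,fy=.7)])[:,:,::-1])
print(st['position'],st['width'],st['force'],st['tool_rot'],delta([.53,-.292,.2]))
E
```

```text
[0.5052 0.1211 0.2833] 0.05562652150494042 [ 1.3155 -0.3617  0.3155] [[-0.0001  0.3034 -0.9529]
 [-0.     -0.9529 -0.3034]
 [-1.     -0.      0.0001]] [ 8.3984 39.7629  9.8558]
```

View pics/v2.png

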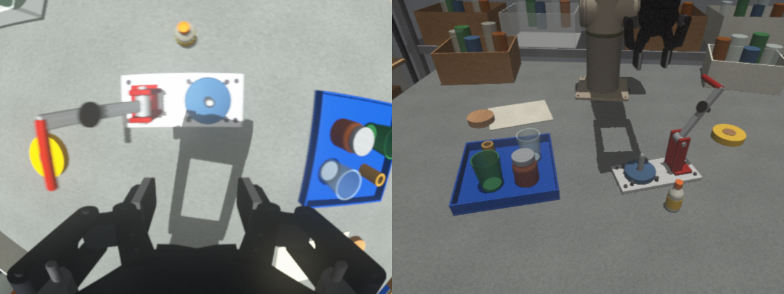

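Emit:
move_arm(
  motion=[
    [[0,5,2,0,0,0,0.3],[0,5,2,0,0,0,0.3],[0,5,2,0,0,0,0.3],[0,5,2,0,0,0,0.3],[0,5,2,0,0,0,0.3],[1,5,2,0,0,0,0.3],[1,5,2,0,0,0,0.3],[1,4,2,0,0,0,0.3]],
  ],
)

```text
time_s: 7.5
position: [0.4701, -0.2993, 0.2528]
tool_rot: [[-0.0, 0.302, -0.953], [0.0, -0.953, -0.302], [-1.0, -0.0, 0.0]]
force: [0.1, -0.1, 0.7]
width: 0.0555
```

Emit:
move_arm(
  motion=[
    [[0,0,0,0,0,0,0.3],[0,0,0,0,0,0,0.3]],
  ],
)

```text
time_s: 7.75
position: [0.4705, -0.2971, 0.2532]
tool_rot: [[-0.0, 0.302, -0.953], [0.001, -0.953, -0.302], [-1.0, -0.001, 0.0]]
force: [0.0, 0.7, -0.7]
width: 0.0553
```

```bash
python3 - <<'E'
from h import *
from scipy.optimize import least_squares
np.set_printoptions(precision=4,suppress=True)
R=np.array([[-.0001,.3034,-.9529],[0,-.9529,-.3034],[-1,0,.0001]]);s0=dict(position=np.array([.5052,.1211,.2833]),tool_rot=R)
def circ(q,r,x0):
    f=least_squares(lambda x:np.hypot(*(q[:,:2]-x[:2]).T)-r,x0,loss='soft_l1',f_scale=.001);return f.x,np.median(abs(f.fun))
z=np.load('pics/w2.npz');p,d=z['p'],z['d'];P=wpts(d,s0);hsv=cv2.cvtColor(p,cv2.COLOR_RGB2HSV);H,S,V=[hsv[...,i].astype(int) for i in range(3)]
m=((H>95)&(H<125)&(S>60)&(abs(P[...,2]-.03)<.005)&(np.hypot(P[...,0]-.551,P[...,1]-.117)<.06)).astype(np.uint8)
h=cv2.convexHull(np.argwhere(m)[:,::-1].astype(np.int32))[:,0];q=np.array([P[v,u] for u,v in h])
print('disc',circ(q,.042,[.55,.117]))
near=np.hypot(P[...,0]-.551,P[...,1]-.117)<.02
m=near&(P[...,2]>.074);q=P[m];print('stubtop',m.sum(),q.mean(0),q.max(0),q.min(0))
m=near&(P[...,2]>.04);print('stub all',P[m].mean(0))
st=manip.read_state();p,d=snap('wrist','w3');print(st['position'],st['time_s'])
np.savez('pics/w3s.npz',pos=st['position'],R=st['tool_rot'])
P=wpts(d,st);hsv=cv2.cvtColor(p,cv2.COLOR_RGB2HSV);H,S,V=[hsv[...,i].astype(int) for i in range(3)]
br=(H>8)&(H<26)&(S>70)&(np.hypot(P[...,0]-.53,P[...,1]+.292)<.04)
m=br&(P[...,2]>.068)&(P[...,2]<.083);q=P[m]
print('top',m.sum(),q.min(0),q.max(0),(q.min(0)+q.max(0))/2,np.median(q,0),cv2.minEnclosingCircle(q[:,:2].astype(np.float32)*1000))
print(np.argwhere(m).mean(0))
c=[(.5*(q.min(0)+q.max(0)))[0],(.5*(q.min(0)+q.max(0)))[1]];print(delta([c[0],c[1],.036],st))
E
```

```text
disc (array([0.552 , 0.1147]), np.float64(0.0020294472793547166))
stubtop 147 [0.5514 0.1176 0.0783] [0.5587 0.1246 0.0818] [0.5442 0.11   0.0741]
stub all [0.5519 0.1183 0.0754]
[ 0.4705 -0.2971  0.2532] 7.75
top 399 [ 0.5146 -0.3103  0.0712] [ 0.5438 -0.2801  0.0776] [ 0.5292 -0.2952  0.0744] [ 0.5302 -0.2941  0.0754] ((529.299560546875, -295.199951171875), 15.205464363098145)
[133.7293 296.5714]
[21.7168  1.613  -5.6554]
```

View pics/w3.png

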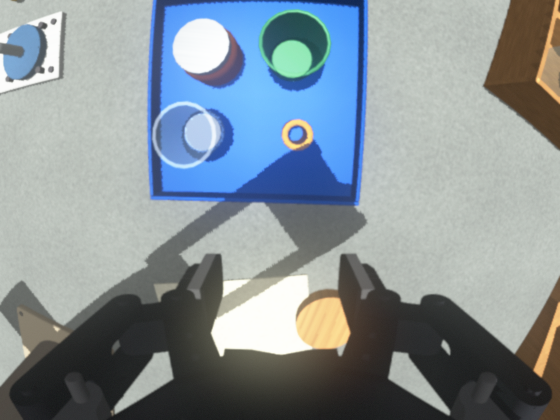

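Emit:
move_arm(
  motion=[
    [[0,1.6,-5.65,0,0,0,0.3],[5,0,0,0,0,0,0.3],[5,0,0,0,0,0,0.3],[4,0,0,0,0,0,0.3],[4,0,0,0,0,0,0.3],[2.5,0,0,0,0,0,0.3],[1.2,0,0,0,0,0,0.3],[0,0,0,0,0,0,0.3]],
  ],
)

```text
time_s: 8.8
position: [0.5293, -0.295, 0.0363]
tool_rot: [[-0.001, 0.303, -0.953], [0.001, -0.953, -0.303], [-1.0, -0.001, 0.0]]
force: [0.2, 0.3, -0.2]
width: 0.0556
```

```bash
python3 - <<'E'
from h import *
st=manip.read_state();print(st['position'],st['force'],delta([.5292,-.2952,.036]))
E
```

```text
[ 0.52928235 -0.29502886  0.03630925] [ 0.17552315  0.33892444 -0.16659822] [0.03092124 0.01383296 0.01302312]
```

Emit:
move_arm(
  motion=[
    [[0,0,0,0,0,0,-1],[0,0,0,0,0,0,-1],[0,0,0,0,0,0,-1],[0,0,0,0,0,0,-1],[-2,0,0,0,0,0,-1],[-4,0,0,0,0,0,-1],[-5,0,0,0,0,0,-1],[-4,0,0,0,0,0,-1]],
  ],
)

```text
time_s: 9.8
position: [0.5293, -0.2963, 0.1899]
tool_rot: [[0.002, 0.302, -0.953], [-0.001, -0.953, -0.302], [-1.0, 0.002, -0.001]]
force: [0.6, -0.2, -2.7]
width: 0.0317
```

```bash
python3 - <<'E'
from h import *
st=manip.read_state();print(st['position'],st['tool_rot'],st['force'],st['width'],delta([.5514,.1174,.186]))
E
```

```text
[ 0.52930126 -0.29632695  0.18987323] [[ 0.00169429  0.30183689 -0.95335808]
 [-0.00134222 -0.9533579  -0.30183922]
 [-0.99999766  0.00179102 -0.00121013]] [ 0.63802618 -0.20617746 -2.6919339 ] 0.03173453839787552 [  0.33553566 -38.77665803 -14.59423418]
```

Emit:
move_arm(
  motion=[
    [[0,-2.8,-1.0,0,0,0,-1],[0,-5,-2,0,0,0,-1],[0,-5.5,-2,0,0,0,-1],[0,-5.5,-2.1,0,0,0,-1],[0,-5.5,-2.1,0,0,0,-1],[0,-5.5,-2,0,0,0,-1],[0,-5,-2,0,0,0,-1],[0,-4,-1.4,0,0,0,-1]],
  ],
)

```text
time_s: 10.8
position: [0.551, 0.1201, 0.1877]
tool_rot: [[0.001, 0.303, -0.953], [0.0, -0.953, -0.303], [-1.0, 0.0, -0.001]]
force: [0.5, -0.9, -3.5]
width: 0.0308
```

Emit:
move_arm(
  motion=[
    [[3.0,0,0,0,0,0,-1],[2.0,0,0,0,0,0,-1],[0,0,0,0,0,0,-1],[0,0,0,0,0,0,-1]],
  ],
)

```text
time_s: 11.3
position: [0.5516, 0.1173, 0.1373]
tool_rot: [[0.001, 0.301, -0.954], [0.0, -0.954, -0.301], [-1.0, 0.0, -0.001]]
force: [-0.0, -0.4, -2.6]
width: 0.0316
```

```bash
python3 - <<'E'
from h import *
np.set_printoptions(precision=4,suppress=True)
st=manip.read_state();print(st['position'],st['force'],st['width'],delta([.5514,.1174,.136]))
R=np.array(st['tool_rot'])
p,d=snap('wrist','w4');P=wpts(d,st);a,ds=snap('side','d4');b,_=snap('scene','s4')
hsv=cv2.cvtColor(p,cv2.COLOR_RGB2HSV);H,S,V=[hsv[...,i].astype(int) for i in range(3)]
L=(P-st['position'])@R
m=(H>8)&(H<26)&(S>70)&(abs(L[...,1])<.025)&(abs(L[...,2])<.03)&(d>0)
q=L[m];print('sleeve in tool',m.sum(),q.min(0),q.max(0),np.median(q,0),np.argwhere(m).mean(0))
Q=pts('side',ds);hs=cv2.cvtColor(a,cv2.COLOR_RGB2HSV);m=(hs[...,0]>8)&(hs[...,0]<26)&(hs[...,1]>70)&(np.hypot(Q[...,0]-.55,Q[...,1]-.117)<.04)&(Q[...,2]>.05)
print('side sleeve',m.sum(),Q[m].min(0),Q[m].max(0),np.median(Q[m],0))
cv2.imwrite('pics/v4.png',np.hstack([cv2.resize(p[60:360,130:430],(400,400)),cv2.resize(a[180:330,120:270],(400,400))])[:,:,::-1])
E
```

```text
[0.5516 0.1173 0.1373] [-0.0494 -0.4349 -2.6263] 0.03155837743044768 [ 0.1318 -0.0129  0.0149]
sleeve in tool 7458 [-0.0392 -0.0162 -0.0157] [0.0318 0.0157 0.0161] [-0.0292 -0.0004 -0.0082] [284.2826 280.2873]
side sleeve 589 [0.5299 0.1004 0.1066] [0.5627 0.1326 0.2053] [0.5377 0.1201 0.1471]
```

View pics/v4.png

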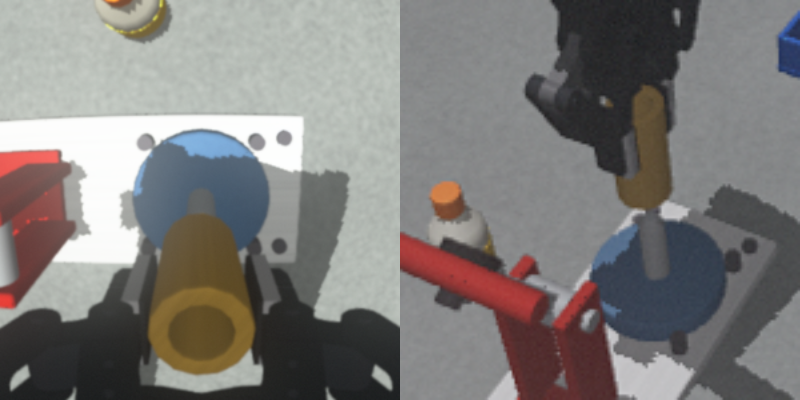

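Emit:
move_arm(
  motion=[
    [[1,0,0,0,0,0,-1],[1,0,0,0,0,0,-1],[1,0,0,0,0,0,-1],[0.8,0,0,0,0,0,-1],[0,0,0,0,0,0,-1]],
  ],
)

```text
time_s: 12.08
position: [0.5507, 0.1177, 0.0973]
tool_rot: [[-0.001, 0.302, -0.953], [-0.001, -0.953, -0.302], [-1.0, 0.0, 0.001]]
force: [1.4, -2.2, -3.5]
width: 0.0315
```

Emit:
move_arm(
  motion=[
    [[0.8,0,0,0,0,0,-1],[0.8,0,0,0,0,0,-1],[0.8,0,0,0,0,0,-1],[0.6,0,0,0,0,0,-1],[0.3,0,0,0,0,0,-1],[0,0,0,0,0,0,-1]],
  ],
)

```text
time_s: 12.82
position: [0.551, 0.1179, 0.065]
tool_rot: [[-0.0, 0.302, -0.953], [-0.0, -0.953, -0.302], [-1.0, 0.0, 0.0]]
force: [2.1, -2.1, -4.0]
width: 0.0313
```

Emit:
move_arm(
  motion=[
    [[0.2,0,0,0,0,0,-1],[0.15,0,0,0,0,0,-1],[0.1,0,0,0,0,0,-1],[0,0,0,0,0,0,-1]],
  ],
)

```text
time_s: 13.32
position: [0.5519, 0.1183, 0.0634]
tool_rot: [[0.002, 0.302, -0.953], [0.0, -0.953, -0.302], [-1.0, 0.0, -0.002]]
force: [-6.6, -1.5, 15.2]
width: 0.0316
```

Emit:
move_arm(
  motion=[
    [[0,0,0,0,0,0,-0.2],[0,0,0,0,0,0,0.1],[0,0,0,0,0,0,0.3],[0,0,0,0,0,0,0.3]],
  ],
)

```text
time_s: 13.82
position: [0.551, 0.118, 0.0607]
tool_rot: [[-0.0, 0.302, -0.953], [0.0, -0.953, -0.302], [-1.0, -0.0, 0.0]]
force: [0.6, 0.2, -0.2]
width: 0.0554
```

Emit:
move_arm(
  motion=[
    [[-3,0,0,0,0,0,0.3],[-5,0,0,0,0,0,0.3],[-5,0,0,0,0,0,0.3],[-4,0,0,0,0,0,0.3],[-2,0,6,0,0,0,0.3],[0,0,2,0,0,0,0.3],[0,0,0,0,0,0,0.3]],
  ],
)

```text
time_s: 14.7
position: [0.4751, 0.0938, 0.2511]
tool_rot: [[0.001, 0.302, -0.953], [0.0, -0.953, -0.302], [-1.0, 0.0, -0.001]]
force: [-0.4, 0.4, 0.6]
width: 0.0554
```

```bash
python3 - <<'E'
from h import *
np.set_printoptions(precision=4,suppress=True)
st=manip.read_state();print(st['position'],st['time_s'])
p,d=snap('wrist','w5');P=wpts(d,st);a,ds=snap('side','d5');b,_=snap('scene','s5')
hsv=cv2.cvtColor(p,cv2.COLOR_RGB2HSV);H,S,V=[hsv[...,i].astype(int) for i in range(3)]
m=(H>8)&(H<26)&(S>70)&(np.hypot(P[...,0]-.551,P[...,1]-.117)<.03)&(P[...,2]>.09)
q=P[m];print('top',m.sum(),q.min(0),q.max(0),np.median(q,0),cv2.minEnclosingCircle(q[:,:2].astype(np.float32)*1000))
Q=pts('side',ds);hs=cv2.cvtColor(a,cv2.COLOR_RGB2HSV);m=(hs[...,0]>8)&(hs[...,0]<26)&(hs[...,1]>70)&(np.hypot(Q[...,0]-.55,Q[...,1]-.117)<.03)&(Q[...,2]>.02)
print('side sleeve',m.sum(),np.percentile(Q[m],[2,98],axis=0))
cv2.imwrite('pics/v5.png',np.hstack([cv2.resize(p,(533,400)),cv2.resize(b[150:300,300:400],(267,400))])[:,:,::-1])
E
```

```text
[0.4751 0.0938 0.2511] 14.7
top 599 [0.5357 0.1035 0.0924] [0.5661 0.1343 0.3944] [0.5506 0.1185 0.1004] ((550.8572998046875, 118.80790710449219), 15.504992485046387)
side sleeve 745 [[0.5347 0.1063 0.036 ]
 [0.5617 0.1332 0.1021]]
```

View pics/v5.png

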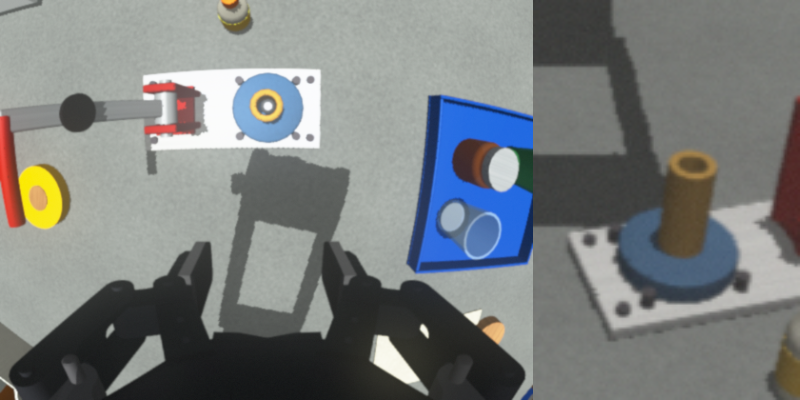

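Emit:
move_arm(
  motion=[
    [[-4,0,-0.7,0,0,0,0.3],[0,-5.5,-1,0,0,0,0.3],[0,-5.5,-1,0,0,0,0.3],[0,-6,-1,0,0,0,0.3],[0,0,0,0,0,0,0.3]],
  ],
)

```text
time_s: 15.48
position: [0.4585, 0.2714, 0.2895]
tool_rot: [[-0.002, 0.307, -0.952], [0.0, -0.952, -0.307], [-1.0, -0.001, 0.002]]
force: [-0.4, -0.8, -0.2]
width: 0.0557
```

```bash
python3 - <<'E'
from h import *
np.set_printoptions(precision=4,suppress=True)
st=manip.read_state();print(st['position'],st['time_s'],delta([.4594,.2672,.2225]))
p,d=snap('wrist','w6');P=wpts(d,st);a,ds=snap('side','d6')
hsv=cv2.cvtColor(p,cv2.COLOR_RGB2HSV);H,S,V=[hsv[...,i].astype(int) for i in range(3)]
L=(P-st['position'])@np.array(st['tool_rot'])
m=((H<6)|(H>172))&(S>120)&(P[...,2]>.2)&(P[...,2]<.3)
q=L[m];print('rod in tool',m.sum(),np.percentile(q,[2,50,98],axis=0),'world z',np.median(P[m],0))
E
```

```text
[0.4585 0.2714 0.2895] 15.475 [6.7044 0.4349 0.0351]
rod in tool 2334 [[ 0.0397 -0.0017 -0.0439]
 [ 0.0415  0.0042 -0.0128]
 [ 0.0447  0.0104  0.0248]] world z [0.472  0.2711 0.2481]
```

Emit:
move_arm(
  motion=[
    [[2,0.4,0,0,0,0,0.3],[3,0,0,0,0,0,0.3],[1.7,0,0,0,0,0,0.3],[0,0,0,0,0,0,0.3],[0,0,0,0,0,0,-1],[0,0,0,0,0,0,-1],[0,0,0,0,0,0,-1],[0,0,0,0,0,0,-1]],
  ],
)

```text
time_s: 16.58
position: [0.4612, 0.2643, 0.2251]
tool_rot: [[0.002, 0.303, -0.953], [0.002, -0.953, -0.303], [-1.0, -0.001, -0.003]]
force: [-1.2, 3.7, 5.8]
width: 0.0122
```

Emit:
move_arm(
  motion=[
    [[-0.66,1.34,0,0,0,0,-1],[-0.74,2.13,0,0,0,0,-1],[-0.41,2.21,0,0,0,0,-1],[-0.08,2.25,0,0,0,0,-1],[0.26,2.23,0,0,0,0,-1],[0.59,2.17,0,0,0,0,-1],[0.91,2.06,0,0,0,0,-1]],
  ],
)

```text
time_s: 17.45
position: [0.5054, 0.126, 0.2263]
tool_rot: [[0.003, 0.302, -0.953], [0.001, -0.953, -0.302], [-1.0, 0.0, -0.004]]
force: [2.4, 1.9, 0.1]
width: 0.0117
```

Emit:
move_arm(
  motion=[
    [[1.21,1.9,0,0,0,0,-1],[1.47,1.7,0,0,0,0,-1],[1.71,1.46,0,0,0,0,-1],[1.91,1.19,0,0,0,0,-1],[2.07,0.89,0,0,0,0,-1],[0,0,0,0,0,0,-1]],
  ],
)

```text
time_s: 18.2
position: [0.5253, 0.0579, 0.1384]
tool_rot: [[-0.002, 0.301, -0.953], [0.001, -0.953, -0.301], [-1.0, -0.001, 0.001]]
force: [5.6, 4.8, -0.8]
width: 0.0118
```

Emit:
move_arm(
  motion=[
    [[1.1,0.3,0,0,0,0,-1],[1.1,0.25,0,0,0,0,-1],[1.0,0.15,0,0,0,0,-1],[0.8,0.1,0,0,0,0,-1],[0,0,0,0,0,0,-1]],
  ],
)

```text
time_s: 18.82
position: [0.5274, 0.0518, 0.0992]
tool_rot: [[-0.002, 0.302, -0.953], [0.002, -0.953, -0.303], [-1.0, -0.003, 0.001]]
force: [2.3, 10.1, -0.7]
width: 0.0119
```

Emit:
move_arm(
  motion=[
    [[0.4,-0.1,0,0,0,0,-1],[0.3,0,0,0,0,0,-1],[0.2,0,0,0,0,0,-1],[0,0,0,0,0,0,-1]],
  ],
)

```text
time_s: 19.32
position: [0.5278, 0.0517, 0.0956]
tool_rot: [[-0.0, 0.303, -0.953], [0.0, -0.953, -0.303], [-1.0, -0.0, 0.0]]
force: [-19.3, 4.8, 39.2]
width: 0.0116
```

Emit:
move_arm(
  motion=[
    [[-0.3,0,0,0,0,0,-0.3],[0,0,0,0,0,0,0.1],[0,0,0,0,0,0,0.3],[0,0,0,0,0,0,0.3],[-2,0,0,0,0,0,0.3],[-4,0,0,0,0,0,0.3],[-5,0,0,0,0,0,0.3],[-2,0,5,0,0,0,0.3]],
  ],
)

```text
time_s: 20.32
position: [0.4825, 0.0365, 0.2284]
tool_rot: [[0.004, 0.303, -0.953], [-0.0, -0.953, -0.303], [-1.0, 0.001, -0.004]]
force: [-0.4, -0.2, 0.9]
width: 0.0556
```

Emit:
move_arm(
  motion=[
    [[0,0,3,0,0,0,0.3],[0,0,0,0,0,0,0.3],[0,0,0,0,0,0,0.3]],
  ],
)

```text
time_s: 20.7
position: [0.4519, 0.0274, 0.2252]
tool_rot: [[0.0, 0.302, -0.953], [0.0, -0.953, -0.302], [-1.0, 0.0, -0.0]]
force: [-0.4, -0.8, -0.5]
width: 0.0559
```

```bash
python3 - <<'E'
from h import *
np.set_printoptions(precision=4,suppress=True)
st=manip.read_state();print(st['position'],st['time_s'],st['force'],st['qvel'])
p,d=snap('wrist','w7');P=wpts(d,st);a,ds=snap('side','d7');b,db=snap('scene','s7')
for nm,im,Q in(('side',a,pts('side',ds)),('scene',b,pts('scene',db)),('wrist',p,P)):
    hs=cv2.cvtColor(im,cv2.COLOR_RGB2HSV);H,S=hs[...,0],hs[...,1]
    m=((H<6)|(H>172))&(S>120)&(abs(Q[...,0]-.53)<.05)&(abs(Q[...,1]-.054)<.02)&(Q[...,2]>.08)
    r=Q[m];print(nm,'rod top z',np.percentile(r[:,2],95),m.sum())
    m=(H>8)&(H<26)&(S>70)&(np.hypot(Q[...,0]-.551,Q[...,1]-.117)<.03)&(Q[...,2]>.02)
    print('sleeve',m.sum(),np.percentile(Q[m],[2,98],axis=0).ravel() if m.any() else '')
cv2.imwrite('pics/v7.png',np.hstack([cv2.resize(a[210:360,110:310],(400,300)),cv2.resize(b[170:320,260:460],(400,300))])[:,:,::-1])
E
```

```text
[0.4519 0.0274 0.2252] 20.7 [-0.3688 -0.8431 -0.4856] [ 0.004   0.0195 -0.0124 -0.0004  0.0022  0.0021]
side rod top z 0.12105594233149919 321
sleeve 503 [0.5344 0.1109 0.0339 0.554  0.1331 0.1011]
scene rod top z 0.11915604869800003 177
sleeve 504 [0.5546 0.1029 0.0338 0.5674 0.1299 0.1006]
wrist rod top z 0.12019796390539507 1500
sleeve 66 [0.5355 0.1074 0.0961 0.5415 0.1278 0.1073]
```

View pics/v7.png

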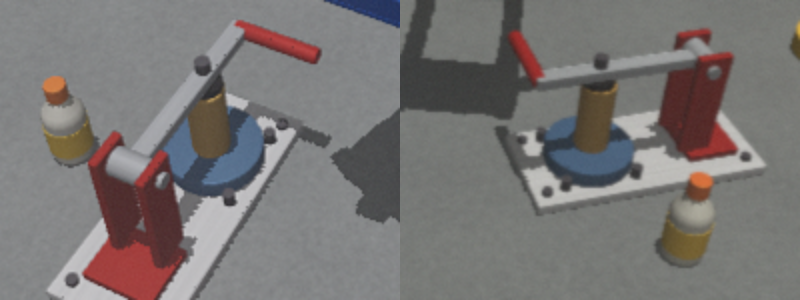

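The pictures show the pad bearing on the upright sleeve. The top of the rod is at 0.119–0.121 m against 0.119 m expected for a level arm, so the clamp angle is about 0. The glue bottle still stands in its place.

```bash
python3 -c "
from cell import manip
print(manip.finish_job())"
```

```text
the job is handed in; nothing more can be done
None
```

The sleeve is seated on the blue foot with the clamp shut on it. I handed the job in at about 21 s of the 72 s limit; no verdict is reported.

**What I did:** I swung the clamp open by its handle and took the sleeve from the tray. I lowered it over the stub at about 0.08 m/s until it met the foot at about 15 N, then swung the clamp back and released it.

**Sleeve, measured with the clamp still open:** Its top was at 0.1004 m (0.100 expected). Its centre was about 1–1.5 mm from the stub axis I had measured, inside the 3 mm limit but close to the camera's 2 mm accuracy.

**Clamp after shutting:** The handle's top was at 0.119–0.121 m in three views (0.119 expected for a level arm), so the angle is within about 0.015 rad of 0. The sleeve still looked upright, with its top at about 0.1006–0.1011 m in the side and scene views.

**Robot clear:** The gripper was up and away from everything, with residual force of about 1 N.

**Not fully confirmed:**
- The force sensor read 39 N up and 19 N sideways when the pad met the sleeve. That load went through the fingers on the handle, just before I let go.
- The fingers read 12 mm on the 14 mm handle rod. The grip held both times, and I did not look into why.
- I didn't measure the glasses, jar or glue bottle at the end. The glue bottle looks unmoved in the last picture. The tray items were last checked only by eye: the jar and tumbler look unmoved in the picture taken after the sleeve was seated, and the beaker is mostly out of frame there.

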